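Shut the orange valve on the workshop's air manifold

TASK

The clamp on the drill press is to be serviced, so shut off its air: turn the orange handle on the valve bank clockwise until it is fully shut, lying square across its outlet, then let go. Do not touch the blue, green and black handles beside it; those lines are in use.

Things in the scene. Friction and masses are not known exactly. Their poses are not given: they have to be found in the camera images.
- orange_handle (a joint): Angle of the orange air-valve handle, rad, clockwise from above: 0 = open (bar in line with its outlet, the brass stub with orange collar on the manifold's far side); 1.571 = fully shut (bar along the row of valves); hard stops at both. Starts at 0.15 to 0.65. Friction 0.06 Nm; stays where left. Four valves in any order, 80 mm apart, on an aluminium manifold 320 x 56 x 45 mm fixed to the bench.
- orange_grip (a point): Centre of the orange bar handle, on its upright turning axis, half-way up the bar (84 mm above the bench): the point to pinch. Flat-sided bar 48 mm long, 14 mm thick, 34 mm tall, white line on top at one end. x axis along the bar (pinch along y), turning with it; z up. The valve's round brass base is 29 mm below this point, with only a 16 mm thick stem between bar and base.
- blue_handle: The blue bar handle beside it in the row, shaped like the orange one, at any angle from open to shut; turns easily, must not be touched. Origin: the white-marked end of the bar, half-way up (z 84 mm); its x axis runs along the bar, through the turning axis 24 mm away, to the other end. At some angles a neighbour's end comes within 55 mm of the orange axis.
- green_handle: The green bar handle beside it in the row, shaped like the orange one, at any angle from open to shut; turns easily, must not be touched. Origin: the white-marked end of the bar, half-way up (z 84 mm); its x axis runs along the bar, through the turning axis 24 mm away, to the other end. Gauge and inlet coupler at the manifold's ends are lower than the handles.
- black_handle: The black bar handle beside it in the row, shaped like the orange one, at any angle from open to shut; turns easily, must not be touched. Origin: the white-marked end of the bar, half-way up (z 84 mm); its x axis runs along the bar, through the turning axis 24 mm away, to the other end. Tools and blocks on the bench lie clear of the valves.

How it is judged:
By the outcome, as a careful person would: the job done as asked, in the order asked, and still so for the second after the job is handed in, with the robot touching nothing.
It also fails if it takes over 32 s, if anything falls off the work surface, if the arm or the gripper's body presses on something with over 40 N, if the wrist force passes 120 N, or if a joint passes its speed limit or range.

ROBOT

A 7-joint arm with a two-finger parallel gripper is mounted at the origin on the work surface. World frame = base frame: x ahead of the robot, y to its left, z up, the work surface at z = 0. Lengths are in m, angles in rad, forces in N, time in s.
With the tool pointing down it reaches from about 0.4 to 0.925 m from the base axis. Payload 4.1 kg.
Tool frame: the origin (TCP) lies midway between the tips of the shut fingers; the grasp point (between the pads) lies 19 mm behind it; y points along the fingers, z is the direction in which the jaws open and shut, and the axes are right-handed (so a half turn about y gives the same grasp; the last joint's range is limited). The gripper opens to 85 mm and grips with 20 to 120 N. Pads are 22 mm wide; open, the fingers measure 114 mm over their backs; the gripper's body (76 mm by 85 mm) begins 54 mm behind the grasp point. The pads swing forward as they close: fully open they stand 13 mm farther back than shut.
Start: joints at [1.237, 0.398, 0.045, 1.537, -0.019, 1.207, -0.051], TCP at [0.151, -0.632, 0.231] pointing down, gripper open.
Joint ranges: [-2.82, 2.82], [-0.49, 2.23], [-1.37, 1.46], [0, 2.46], [-1.36, 4.5], [0.23, 2], [-2.94, 2.94]. Speed limits (rad/s): [2.57, 2.57, 3.14, 3.14, 3.14, 3.14, 3.14].

INTERFACE

Orientations are given as a unit quaternion [x, y, z, w].
In Python, from rig import bot gives the robot as it stands. The module is installed in compiled form; this text tells all that it offers.
- The arm moves only by the tool move_arm, never from a script. Its argument "deltas" is a list that holds one entry, the list of rows, each a list of 4 numbers: the shift along the world's x, y, z normalised to -1 to 1, where 1 is 120 mm, then the turn about the world's z normalised to -1 to 1, where 1 is 180 degrees. A call has 1 to 10 rows; each row is the pose to reach, as a shift and turn from the pose commanded when the call began, turning the shorter way round; what a row does not reach only later rows make up. A row lasts 1/10 s, in which the tool goes at most 50 mm and 8.59 degrees, less where a joint would pass 70% of its speed; a pose out of reach is approached as far as the arm can. A call with a number of a shift or a turn outside -1 to 1 is refused whole. A call with a gripper value outside its range is refused whole. "grip" is the opening, from -1 (shut) to 1 (fully open), so that 0 is half open, set as the call begins (left out, the last holds). The fingers move at their own pace and stop on an object; "force" is the grip in N (left out, the last holds). Time passes only in rows, so rows that repeat a pose let the fingers close. It gives the time, the measured TCP pose, the force and the opening at its end, in the units of the state.
- bot.get_state(): the state, without advancing time (a new reading comes with each control period).
- bot.capture(name): name is "side" or "top" or "wrist"; returns (picture, depth): 400x640x3 uint8, red, green, blue; 400x640 float32, m along the optical axis (not along the pixel's ray), 0 where there is no reading.
- bot.get_calibration(name): a dict with "fx", "fy", "cx", "cy" (pixels), "T" (4x4, takes a point from camera to world coordinates). Camera axes: x right, y down, z forward; pixel columns grow to the right and rows downward; lengths in m; the calibration is good to about 2 mm. A picture is of the moment at which its call begins: read the wrist's pose just before it. get_calibration takes no time and is no camera call; for the wrist camera it gives the pose at the moment of the call.
- bot.close_job(): hands the job in, once; it reports no verdict.
Trained networks look in the newest picture that a camera, given by its name, has taken for a name from the list of things; names that differ only in an ending like _2 or _b are one class to them, and where a whole thing is asked for, a point or a joint stands for the part that bears it (a point fixed in the world has none). Each returns a list of dicts, best first, with "confidence" (0 to 1); they miss things now and then, are a little off and sometimes report something else, mostly with a low value. They report only what shows in the picture. A call takes as long as a camera call.
- bot.look_for(camera, label): "uv" ([column, row] in pixels, amid what is visible of it).
- bot.cut_out(camera, label): "mask" (400x640 bool, what is visible of it) and "uv" ([column, row] in pixels, amid what is visible of it).
- bot.place_of(camera, label): "uv" ([column, row] in pixels: a listed point, or the origin of a listed thing).
The state is a dict: "clock": time; "joint_pos": joint angles; "dq": joint speeds; "joint_efforts": joint torques, N m; "tcp_pos": TCP position; "ee_rot": TCP orientation; "ft_force": force on the tool from outside, world axes, zero at the start; "wrist_torque": the same for the moment, N m; "gripper_width": opening from 0.0 (shut) to 1.0 (fully open).
Only numpy, scipy, OpenCV 4.12 (cv2) and the standard library are available. Lean on these libraries where they do the work, as an engineer would, in place of code of your own. Each camera call takes 0.05 s, during which the arm holds its last target. There are 200 camera calls.

## Working session

There is one attempt and no reset: what is moved stays moved. The work goes in short steps, Python scripts to look and compute and a tool call to move; the robot and the scene stay as the last step left them, time stands still between calls to the robot, and variables do not carry over. Pictures are saved under pics/ and viewed, about 8 in all and at most 12, crops included, and the job is handed in when it is done.

Besides the shell and the picture viewer there is one more tool, called after ">>>" as name(argument=value, ...), one argument or row to a line, values as JSON. move_arm: Moves the arm, as the interface text tells. Scaled input: -1 to 1 covers 120 mm each way for a shift and 180 degrees each way for a turn. Its arguments: {"type":"object","properties":{"deltas":{"type":"array"},"grip":{"type":"number"},"force":{"type":"number"}},"required":["deltas"]}

```bash
mkdir -p pics; cat > h.py <<'E'
import numpy as np, cv2
from rig import bot
def world(cam,uv,z=None,depth=None):
    c=bot.get_calibration(cam);T=np.array(c["T"])
    d=T[:3,:3]@np.array([(uv[0]-c["cx"])/c["fx"],(uv[1]-c["cy"])/c["fy"],1.])
    s=depth if z is None else (z-T[2,3])/d[2]
    return T[:3,3]+s*d
E
python3 - <<'E'
from h import *
s=bot.get_state();print(s["clock"],s["tcp_pos"],s["ee_rot"],s["gripper_width"])
for c in ["top","side"]:
    p,d=bot.capture(c);cv2.imwrite(f"pics/{c}1.png",p[:,:,::-1])
    for l in ["orange_grip","blue_handle","green_handle","black_handle"]:
        for r in bot.place_of(c,l)[:2]: print(c,l,np.round(r["uv"],1),round(r["confidence"],2),np.round(world(c,r["uv"],.084),4))
    r=bot.cut_out(c,"orange_handle")
    if r:
        m=r[0]["mask"];v,u=np.nonzero(m)
        P=np.array([world(c,(a,b),depth=d[b,a]) for a,b in zip(u,v) if d[b,a]>0])
        print(c,len(P),P.min(0),P.max(0));q=P[P[:,2]>.096];print(len(q),cv2.minAreaRect(q[:,:2].astype(np.float32)*1000) if len(q)>3 else 0)
print(bot.get_state()["clock"])
E
```

```text
0.0 [ 0.15110003 -0.63152323  0.23025915] [-0.08301451  0.70293097 -0.70153359  0.0827482 ] 1.001146160078967
top orange_grip [447.2 172.1] 0.78 [ 0.6279 -0.1622  0.084 ]
top orange_grip [307.  210.5] 0.39 [0.5509 0.0921 0.084 ]
top blue_handle [306.9 212.2] 0.76 [0.5477 0.0922 0.084 ]
top green_handle [345.5 194.8] 0.52 [0.5816 0.0222 0.084 ]
top black_handle [393.  192.6] 0.61 [ 0.5878 -0.0643  0.084 ]
top 323 [ 0.60242731 -0.18519778  0.00968578] [ 0.67109399 -0.14959367  0.10371182]
207 ((626.310302734375, -158.13221740722656), (14.563339233398438, 46.19589614868164), 86.77658081054688)
side blue_handle [283.9 212.6] 0.86 [0.5432 0.0922 0.084 ]
side green_handle [324.8 224.9] 0.59 [0.5804 0.0242 0.084 ]
side black_handle [363.  257.5] 0.62 [ 0.5845 -0.0673  0.084 ]
side black_handle [285.4 210.9] 0.43 [0.5476 0.0936 0.084 ]
side 465 [ 0.59954275 -0.16620151 -0.00216636] [ 0.69885956 -0.11991392  0.10139923]
238 ((623.6676635742188, -157.67001342773438), (13.887852668762207, 46.81029510498047), 85.60340881347656)
0.6
```

```bash
python3 - <<'E'
import cv2
p=cv2.imread("pics/top1.png");cv2.imwrite("pics/top1c.png",cv2.resize(p[130:260,260:500],None,fx=3.3,fy=3.3,interpolation=cv2.INTER_CUBIC))
E
```

```text
(no output)
```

View pics/top1c.png

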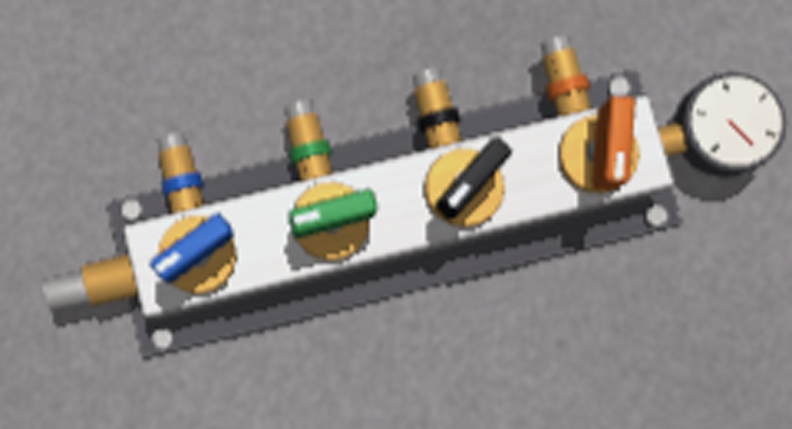

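```bash
cat >> h.py <<'E'
from scipy.spatial.transform import Rotation as R
def jaw():
    s=bot.get_state();M=R.from_quat(s["ee_rot"]).as_matrix()
    return s, M, np.degrees(np.arctan2(M[1,2],M[0,2]))
E
python3 - <<'E'
from h import *
s,M,j=jaw();print(M.round(3),j,s["clock"])
p,d=bot.capture("side");cv2.imwrite("pics/side2.png",p[:,:,::-1])
E
```

```text
[[-0.973  0.     0.233]
 [-0.233 -0.    -0.973]
 [-0.    -1.     0.   ]] -76.5445337764501 0.6
```

View pics/side1.png

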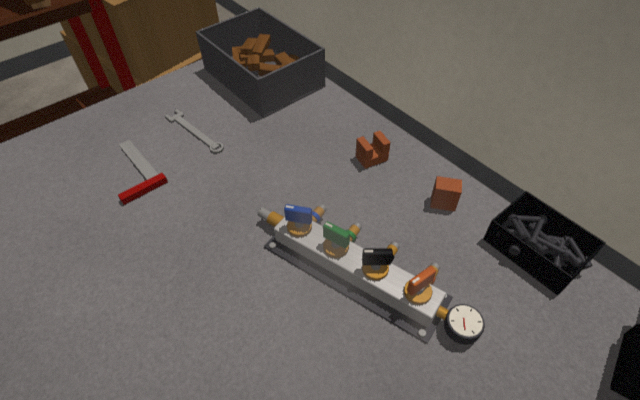

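>>> move_arm(
  deltas=[
    [[0.33, 0.33, 0, 0.075], [0.66, 0.66, 0, 0.15], [1, 1, 0, 0.222], [1, 1, 0, 0.222], [1, 1, 0, 0.222]],
  ],
  grip=0,
)

```text
clock: 1.15
tcp_pos: [0.2758, -0.5088, 0.2318]
ee_rot: [0.321, -0.63, 0.63, -0.323]
ft_force: [0.0, 0.4, -0.9]
gripper_width: 0.502
```

>>> move_arm(
  deltas=[
    [[0.33, 0.33, 0, 0.045], [0.66, 0.66, 0, 0.09], [1, 1, 0, 0.135], [1, 1, 0, 0.18], [1, 1, 0, 0.222]],
  ],
)

```text
clock: 1.65
tcp_pos: [0.3951, -0.3882, 0.2318]
ee_rot: [-0.517, 0.481, -0.482, 0.519]
ft_force: [-0.4, -0.4, -0.2]
gripper_width: 0.5
```

>>> move_arm(
  deltas=[
    [[0.2, 0.2, 0, 0.045], [0.4, 0.4, 0, 0.09], [0.6, 0.6, 0, 0.135], [0.8, 0.8, 0, 0.18], [1, 1, 0, 0.222]],
  ],
)

```text
clock: 2.15
tcp_pos: [0.5121, -0.2713, 0.2316]
ee_rot: [0.65, -0.278, 0.279, -0.65]
ft_force: [0.1, -0.1, 0.6]
gripper_width: 0.498
```

>>> move_arm(
  deltas=[
    [[0.2, 0.2, 0, 0.045], [0.4, 0.4, 0, 0.09], [0.6, 0.6, 0, 0.135], [0.8, 0.8, 0, 0.18], [0.93, 0.93, 0, 0.222], [0.93, 0.93, 0, 0.234], [0.93, 0.93, 0, 0.234]],
  ],
)

```text
clock: 2.85
tcp_pos: [0.6232, -0.1598, 0.2312]
ee_rot: [-0.706, 0.028, -0.028, 0.707]
ft_force: [-0.6, 0.5, -0.0]
gripper_width: 0.502
```

```bash
python3 - <<'E'
from h import *
s,M,j=jaw();print(j,s["tcp_pos"],s["joint_pos"])
c="wrist";p,d=bot.capture(c);cv2.imwrite("pics/w1.png",p[:,:,::-1])
for l in ["orange_grip","black_handle","green_handle"]:
    for r in bot.place_of(c,l)[:2]: print(l,np.round(r["uv"],1),round(r["confidence"],2),np.round(world(c,r["uv"],.084),4))
r=bot.cut_out(c,"orange_handle")
if r:
    v,u=np.nonzero(r[0]["mask"]);P=np.array([world(c,(a,b),depth=d[b,a]) for a,b in zip(u,v) if d[b,a]>0])
    q=P[(P[:,2]>.096)&(P[:,2]<.107)];print(len(P),len(q),cv2.minAreaRect(q[:,:2].astype(np.float32)*1000) if len(q)>3 else 0)
E
```

```text
85.52847690164172 [ 0.62323185 -0.15981424  0.23115124] [ 0.67327663  0.45448528 -0.67918986  1.53818775  0.2938846   1.25347698
  1.44428651]
orange_grip [325.5 185.5] 0.72 [ 0.6219 -0.1576  0.084 ]
orange_grip [600.3  78.5] 0.7 [0.5448 0.0888 0.084 ]
black_handle [415.7 136.3] 0.87 [ 0.5817 -0.0713  0.084 ]
green_handle [514.3 123. ] 0.82 [0.577  0.0181 0.084 ]
793 717 ((622.3714599609375, -160.70513916015625), (13.828873634338379, 46.9911003112793), 85.82475280761719)
```

View pics/w1.png

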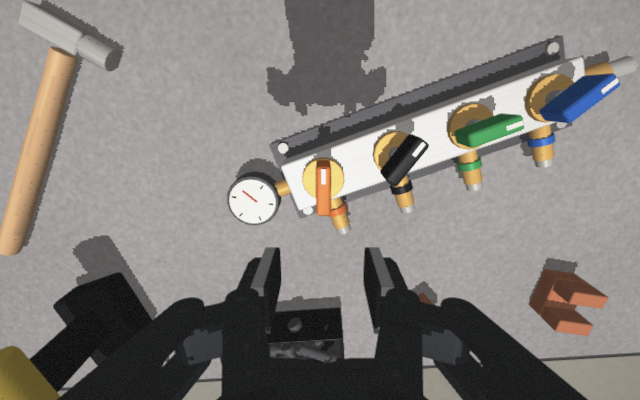

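>>> move_arm(
  deltas=[
    [[0, 0, -0.3, 0], [0, 0, -0.6, 0], [0, 0, -0.9, 0], [0, 0, -0.9, 0]],
  ],
)

```text
clock: 3.5
tcp_pos: [0.6184, -0.1611, 0.1182]
ee_rot: [-0.706, 0.032, -0.025, 0.707]
ft_force: [-1.0, -0.7, -0.5]
gripper_width: 0.5
```

```bash
python3 - <<'E'
from h import *
s,M,j=jaw();print(j,s["tcp_pos"],s["clock"])
for c in ["wrist","top"]:
    p,d=bot.capture(c);cv2.imwrite(f"pics/{c}2.png",p[:,:,::-1])
    for r in bot.place_of(c,"orange_grip")[:1]: print(r["uv"],r["confidence"],world(c,r["uv"],.084))
    r=bot.cut_out(c,"orange_handle")
    if r:
        v,u=np.nonzero(r[0]["mask"]);P=np.array([world(c,(a,b),depth=d[b,a]) for a,b in zip(u,v) if d[b,a]>0])
        q=P[(P[:,2]>.096)&(P[:,2]<.107)];print(len(P),len(q),cv2.minAreaRect(q[:,:2].astype(np.float32)*1000) if len(q)>3 else 0)
# manifold top yaw from first top picture pixels: bright plate
im=cv2.imread("pics/top1.png");g=im.min(2);m=(g>200).astype(np.uint8)
n,l,st,_=cv2.connectedComponentsWithStats(cv2.morphologyEx(m[130:260,260:500],cv2.MORPH_CLOSE,np.ones((9,9))));k=1+st[1:,4].argmax()
v,u=np.nonzero(l==k);P=np.array([world("top",(a+260,b+130),.045) for a,b in zip(u,v)]);print(st[k],cv2.minAreaRect(P[:,:2].astype(np.float32)*1000))
E
```

```text
85.401304405381 [ 0.61839479 -0.16109678  0.11824124] 3.5
[328.9, 245.1] 0.6 [ 0.63243247 -0.15698182  0.084     ]
2016 751 ((629.1705322265625, -158.61460876464844), (13.983596801757812, 47.44375991821289), 86.20175170898438)
[445.7, 174.6] 0.68 [ 0.62325107 -0.15947615  0.084     ]
153 102 ((615.1104736328125, -156.6747589111328), (12.663900375366211, 24.521011352539062), 84.57061004638672)
[ 96  45  46  34 643] ((594.4177856445312, -44.22887420654297), (51.42030334472656, 83.08696746826172), 15.608222007751465)
```

View pics/wrist2.png

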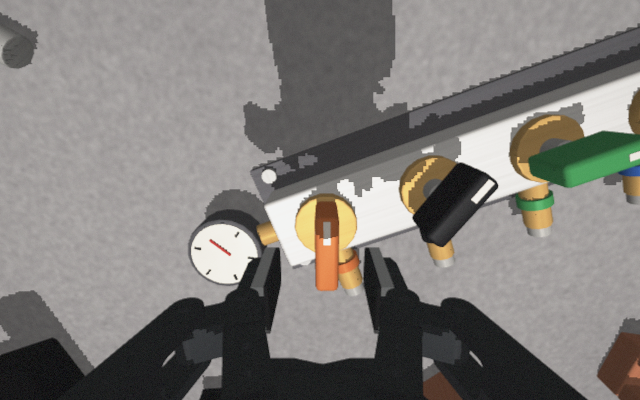

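```bash
python3 - <<'E'
from h import *
s,M,j=jaw();print(j,s["tcp_pos"],s["clock"],M[:,1])
c="wrist"
p,d=bot.capture(c)
for r in bot.place_of(c,"orange_grip")[:1]: print(r["uv"],r["confidence"],world(c,r["uv"],.084))
for r in bot.cut_out(c,"orange_handle")[:1]:
    v,u=np.nonzero(r["mask"]);P=np.array([world(c,(a,b),depth=d[b,a]) for a,b in zip(u,v) if d[b,a]>0])
    q=P[(P[:,2]>.096)&(P[:,2]<.107)];print(len(P),len(q),np.median(q[:,2]),cv2.minAreaRect(q[:,:2].astype(np.float32)*1000))
E
```

```text
85.44078224038792 [ 0.62445034 -0.16077194  0.1258715 ] 3.8 [ 4.06261345e-03 -8.96580321e-04 -9.99991346e-01]
[328.3, 229.5] 0.95 [ 0.62316187 -0.15639663  0.084     ]
```

>>> move_arm(
  deltas=[
    [[0, 0.017, -0.12, 0], [0, 0.017, -0.24, 0], [0, 0.017, -0.35, 0], [0, 0.017, -0.44, 0], [0, 0.017, -0.44, 0], [0, 0.017, -0.44, 0]],
  ],
)

```text
clock: 4.55
tcp_pos: [0.6228, -0.1584, 0.07]
ee_rot: [-0.706, 0.028, -0.028, 0.707]
ft_force: [0.1, -0.1, -0.5]
gripper_width: 0.501
```

>>> move_arm(
  deltas=[
    [[0, 0, 0, 0], [0, 0, 0, 0], [0, 0, 0, 0], [0, 0, 0, 0], [0, 0, 0, 0]],
  ],
  grip=-1,
  force=35,
)

```text
clock: 5.05
tcp_pos: [0.6234, -0.1588, 0.0713]
ee_rot: [0.707, -0.028, 0.029, -0.706]
ft_force: [0.7, 0.1, 3.2]
gripper_width: 0.157
```

```bash
python3 - <<'E'
from h import *
p,d=bot.capture("wrist");cv2.imwrite("pics/w3.png",p[:,:,::-1])
s,M,j=jaw();print(j,s["tcp_pos"],s["clock"],s["ft_force"],s["wrist_torque"],s["gripper_width"]*85)
E
```

```text
85.45213818735053 [ 0.62342786 -0.15872247  0.07134296] 5.1 [-0.37102202 -0.46572353  5.19959777] [-0.06750411  0.03026148  0.09362742] 13.302460584299977
```

View pics/w3.png

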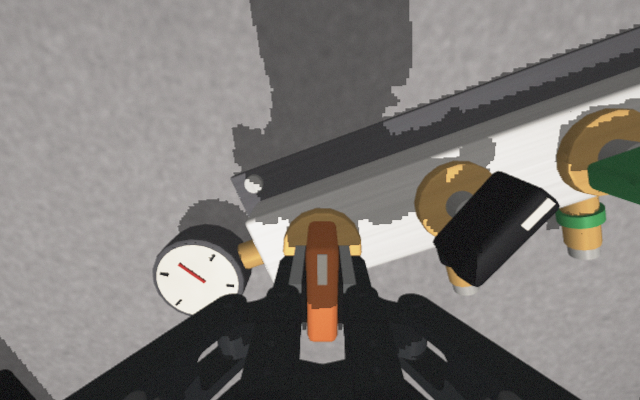

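>>> move_arm(
  deltas=[
    [[0, 0, 0, -0.039], [0, 0, 0, -0.078], [0, 0, 0, -0.117], [0, 0, 0, -0.156], [0, 0, 0, -0.195], [0, 0, 0, -0.234], [0, 0, 0, -0.273], [0, 0, 0, -0.312], [0, 0, 0, -0.35], [0, 0, 0, -0.35]],
  ],
)

```text
clock: 6.1
tcp_pos: [0.6247, -0.157, 0.0714]
ee_rot: [-0.587, 0.392, -0.394, 0.589]
ft_force: [2.2, 2.2, 1.8]
gripper_width: 0.156
```

```bash
python3 - <<'E'
from h import *
f=lambda a:world("top",(a[0]/3.3+260,a[1]/3.3+130),.045)
for a,b in [((125,225),(645,98)),((155,315),(672,185))]:
    A,B=f(a),f(b);e=A-B;print(np.linalg.norm(e),"outlet yaw",np.degrees(np.arctan2(e[1],e[0]))-90)
p,d=bot.capture("wrist")
s,M,j=jaw();print(j,s["tcp_pos"],s["clock"],s["ft_force"],s["wrist_torque"],s["gripper_width"]*85)
c=bot.get_calibration("wrist")
g=p.min(2);m=((g>150)&(p.max(2).astype(int)-g<25)).astype(np.uint8)*255
cv2.imwrite("pics/w4.png",p[:,:,::-1])
ls=cv2.HoughLinesP(cv2.Canny(p,60,160),1,np.pi/360,50,minLineLength=90,maxLineGap=12)
for a,b,x,y in (ls[:,0] if ls is not None else []):
    A,B=world("wrist",(a,b),.045),world("wrist",(x,y),.045);e=A-B
    print((a,b,x,y),np.degrees(np.arctan2(e[1],e[0]))%180-90)
E
```

```text
0.31428343060685926 outlet yaw 15.228654840215498
0.3100723037875388 outlet yaw 15.690922264635105
22.641862056670806 [ 0.62471082 -0.1570681   0.07140262] 6.15 [2.93399958 2.35109831 3.35953039] [ 0.4540765  -0.62123572 -0.09422152] 13.44081833779457
(np.int32(386), np.int32(142), np.int32(412), np.int32(0)) 15.830861984407179
(np.int32(274), np.int32(258), np.int32(296), np.int32(0)) 15.555850156984022
(np.int32(381), np.int32(263), np.int32(436), np.int32(0)) 15.511127720067023
(np.int32(249), np.int32(270), np.int32(257), np.int32(121)) 15.749804769920289
(np.int32(64), np.int32(399), np.int32(220), np.int32(296)) -31.743533591705415
(np.int32(304), np.int32(59), np.int32(356), np.int32(166)) 49.793944959352274
(np.int32(23), np.int32(0), np.int32(118), np.int32(40)) -89.70776251380144
(np.int32(421), np.int32(295), np.int32(511), np.int32(354)) 77.08001232907574
(np.int32(341), np.int32(40), np.int32(390), np.int32(151)) 49.687557839154806
(np.int32(257), np.int32(106), np.int32(263), np.int32(5)) 15.367209459948654
(np.int32(6), np.int32(124), np.int32(96), np.int32(164)) 85.85937053485918
(np.int32(539), np.int32(287), np.int32(637), np.int32(325)) -89.69098243385588
(np.int32(272), np.int32(282), np.int32(290), np.int32(78)) 15.41374782409018
(np.int32(376), np.int32(291), np.int32(399), np.int32(180)) 15.652976043366237
(np.int32(363), np.int32(259), np.int32(383), np.int32(162)) 14.582937670124196
(np.int32(258), np.int32(98), np.int32(264), np.int32(0)) 15.28933607243765
```

View pics/w4.png

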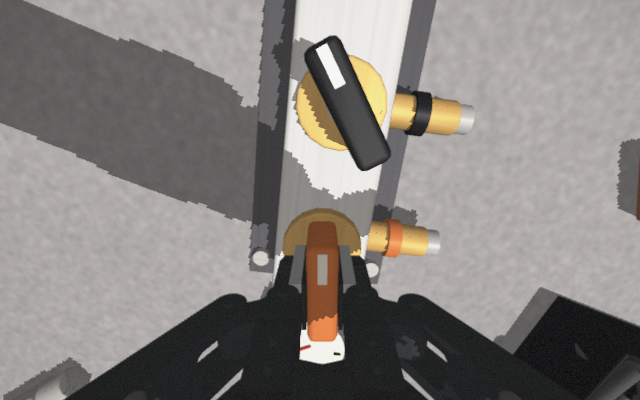

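>>> move_arm(
  deltas=[
    [[0, 0, 0, -0.015], [0, 0, 0, -0.03], [0, 0, 0, -0.04], [0, 0, 0, -0.045], [0, 0, 0, -0.05], [0, 0, 0, -0.05], [0, 0, 0, -0.05]],
  ],
)

```text
clock: 6.85
tcp_pos: [0.6249, -0.157, 0.0714]
ee_rot: [-0.556, 0.435, -0.437, 0.558]
ft_force: [4.5, 2.7, 2.5]
gripper_width: 0.165
```

```bash
python3 - <<'E'
from h import *
p,d=bot.capture("wrist");cv2.imwrite("pics/w5.png",p[:,:,::-1])
s,M,j=jaw();print(j,s["tcp_pos"],s["clock"],s["ft_force"],s["wrist_torque"],s["gripper_width"]*85)
E
```

```text
13.856047075578566 [ 0.6248919  -0.15698671  0.07139934] 6.9 [4.44996614 2.53121515 1.82351784] [ 0.52933473 -0.84353611  0.98591728] 13.42957292786791
```

>>> move_arm(
  deltas=[
    [[0, 0, 0, 0], [0, 0, 0, 0], [0, 0, 0, 0], [0, 0, 0, 0]],
  ],
  grip=-0.1,
)

```text
clock: 7.3
tcp_pos: [0.6219, -0.1593, 0.0699]
ee_rot: [0.555, -0.439, 0.438, -0.554]
ft_force: [-0.3, 0.0, -0.8]
gripper_width: 0.449
```

>>> move_arm(
  deltas=[
    [[0, 0, 0.1, 0], [0, 0, 0.3, 0], [0, 0, 0.6, 0], [0, 0, 0.9, 0], [0, 0, 1, 0], [0, 0, 1, 0], [0, 0, 1, 0]],
  ],
)

```text
clock: 8.0
tcp_pos: [0.622, -0.1585, 0.1897]
ee_rot: [0.555, -0.438, 0.438, -0.555]
ft_force: [1.1, 0.3, 0.5]
gripper_width: 0.451
```

```bash
python3 - <<'E'
from h import *
s,M,j=jaw();print(j,s["tcp_pos"],s["clock"],s["ft_force"],s["gripper_width"]*85)
for c in ["wrist","side"]:
    p,d=bot.capture(c);cv2.imwrite(f"pics/{c}6.png",p[:,:,::-1])
    for r in bot.cut_out(c,"orange_handle")[:1]:
        v,u=np.nonzero(r["mask"]);P=np.array([world(c,(a,b),depth=d[b,a]) for a,b in zip(u,v) if d[b,a]>0])
        q=P[(P[:,2]>.096)&(P[:,2]<.107)];print(c,r["confidence"],len(q),cv2.minAreaRect(q[:,:2].astype(np.float32)*1000) if len(q)>3 else 0)
    for l in ["blue_handle","green_handle","black_handle"]:
        for r in bot.place_of(c,l)[:1]: print(c,l,r["confidence"],world(c,r["uv"],.084).round(4))
E
```

```text
13.453750804101356 [ 0.62204615 -0.15854543  0.18970028] 8.0 [1.05392231 0.33464281 0.48365183] 38.297218148557064
wrist 0.82 960 ((622.8583984375, -157.87252807617188), (13.944157600402832, 47.00724792480469), 15.465812683105469)
wrist black_handle 0.75 [ 0.584  -0.0656  0.084 ]
side 0.68 244 ((623.4432983398438, -157.75054931640625), (14.790762901306152, 47.18919372558594), 14.272929191589355)
side green_handle 0.8 [0.5752 0.0112 0.084 ]
side black_handle 0.73 [ 0.5822 -0.0718  0.084 ]
```

View pics/wrist6.png

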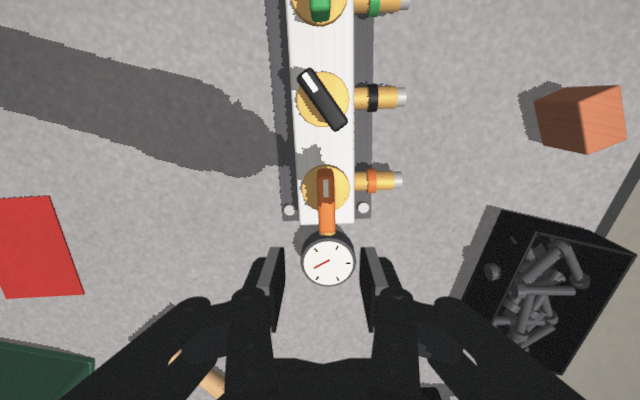

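The bar reads 15.5° against a row angle of about 15.5°, so it is square across the outlet. The gripper is clear and the black handle hasn't moved.

```bash
python3 -c "
from rig import bot
print(bot.close_job())"
```

```text
the job is handed in; nothing more can be done
None
```

The orange valve is shut. I pinched the bar, turned it clockwise about 70° until it met its stop, let go and lifted clear, then handed the job in at about 8.3 s.

- **Stop reached:** the wrist torque about the turning axis jumped from about 0.1 to 1.0 Nm at the end of the turn.
- **Square across the outlet:** after release, the wrist camera put the bar at 15.5°, against about 15.5° for the row of valves. The side camera read 14.3°, about a degree off and within its coarser precision.
- **Other handles:** the fingers were kept part open, and I saw no contact. In the last readings black was within about 8 mm of where it started. Green read up to 14 mm off its first reading, though its earlier estimates already differed by several millimetres. Blue was not detected in those last pictures, so I could not recheck it. The arm worked only around the orange valve at the far end of the row from blue.

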